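# Feel which marble blank still drags and send it back to the wheel

### The arm

A 6-joint arm with a two-finger parallel gripper is mounted at the origin on the work surface. World frame = base frame: x ahead of the robot, y to its left, z up, the work surface at z = 0. Lengths are in m, angles in rad, forces in N, time in s.
With the tool pointing down it reaches from about 0.225 to 0.875 m from the base axis. Payload 3.4 kg.
Tool frame: the origin (TCP) lies at the very end of the fingers, on their centre line; the grasp point (between the pads) lies 19 mm behind it (env.hold_point_z is the z of the grasp point in the tool frame, in m); z points along the fingers, y is the direction in which the jaws open and shut (so a half turn about z gives the same grasp; the last joint's range is limited). The gripper opens to 85 mm and grips with 20 to 120 N. Pads are 22 mm wide; open, the fingers measure 114 mm over their backs; the gripper's body (76 mm by 85 mm) begins 54 mm behind the grasp point. The pads swing forward as they close: fully open they stand 13 mm farther back than shut.
Start: joints at [-1.456, 0.276, 1.505, -0, 1.361, -0.121], TCP at [0.134, -0.559, 0.231] pointing down, gripper open.
Joint ranges: [-2.89, 2.89], [-0.75, 2.08], [0.22, 2.7], [-1.18, 4.32], [0.11, 2.71], [-2.7, 2.7]. Speed limits (rad/s): [2.57, 2.57, 3.14, 3.14, 3.14, 3.14].

### API

Orientations are given as a unit quaternion [x, y, z, w].
In Python, from workcell import env gives the robot as it stands.
- The arm moves only by the tool send_rows, never from a script. Its argument "deltas" is a list of rows, each a list of 7 numbers: the finger opening in mm, from 0 to 85.4, then the shift along the tool's x, y, z in mm, then the turn, a rotation vector about the tool's x, y, z in rad. In form: [[claw, x, y, z, ax, ay, az], ...]. A call has 1 to 10 rows; each row shifts and turns the commanded pose from where the row before left it, along the tool's axes as they then stand; what a row does not reach is not made up. A row lasts 1/8 s, in which the tool goes at most 62.5 mm and 10.7 degrees, less where a joint would pass 70% of its speed; a pose out of reach is approached as far as the arm can. A call is refused whole if a number of a shift passes 62.5 or a number of a turn 0.188, either way. A call with a gripper value outside its range is refused whole. The fingers move at their own pace and stop on an object; "squeeze" is the grip in N (left out, the last holds). Time passes only in rows, so rows that do not move let the fingers close. It gives the time, the measured TCP pose, the force and the opening at its end, in the units of the state.
- env.state(): the state, without advancing time (a new reading comes with each control period).
- env.get_image(name): name is "side" or "top" or "wrist"; returns a dict with "img" (480x640x3 uint8, red, green, blue), "vfov" (degrees; the focal length in pixels is half the picture's height over the tangent of half this angle, whatever the lens; pixels are square), "cx", "cy" (the principal point, pixels), "R" (3x3) and "t" (3): a world point X has camera coordinates R X + t. Camera axes: x right, y down, z forward; pixel columns grow to the right and rows downward; lengths in m; the calibration is good to about 2 mm. A picture is of the moment at which its call begins. There is no depth.
- env.job_done(): hands the job in, once; it reports no verdict.
The state is a dict: "time_s": time; "q": joint angles; "dq": joint speeds; "effort": joint torques, N m; "tool_pos": TCP position; "ee_rot": TCP orientation; "force": force on the tool from outside, world axes, zero at the start; "torque": the same for the moment, N m; "gripper_width": finger opening in m.
Only numpy, scipy, OpenCV 4.12 (cv2) and the standard library are available. Lean on these libraries where they do the work, as an engineer would, in place of code of your own. Each camera call takes 0.05 s, during which the arm holds its last target.

### The job

Two marble blanks that look alike lie on the sprung steel plate of the drag gauge: one is polished underneath, the other is still rough. Push each of them in turn about 5 cm sideways along the plate, without gripping it, and note how hard it drags and how far it takes the plate along; leave it where the push ends. Then pick up the one that drags more and set it down flat in the wooden tray, not dropping it; the polished one stays on the plate, and is never lifted or tipped.

Things in the scene. Friction and masses are not known exactly. Their poses are not given: they have to be found in the camera images.
- blank_a_center (a point): Centre of one of the two marble blanks on the plate: a plain white block 90 mm long (its x axis), 50 mm wide (y) and 35 mm high (z), about 0.43 kg. The point lies half-way up, 17.5 mm above its underside. The blanks look the same; only the hidden undersides differ, and either may be the rough one. Grasp or straddle it across the 50 mm width.
- blank_b_center (a point): Centre of the other marble blank: same shape, size and look, same point and axes. The two lie on the plate one nearer to and one farther from the robot, about 120 mm apart, their 50 mm widths roughly along the plate's sliding direction. Sliding the rough blank along the plate takes about 1 to 4 N, the polished one about 0.3 to 0.7 N.
- plate_top (a point): Middle of the steel plate's upper face when the plate is at rest, 30 mm above the table (fixed point on the gauge's green bed; it does not move with the plate). The plate is 240 mm along x and 210 mm along y; its x axis points away from the robot, give or take 9 degrees, and the plate slides along y on its bed (bed 280 mm by 320 mm, lower than the plate). A brass pointer on the edge near the robot shows the shift against white marks 10 mm apart.
- plate (a joint): Shift of the steel plate along plate_top's y axis, m: 0 at rest, up to 0.03 either way, centred by a damped spring of 100 N/m. A pushed blank drags the plate along the push: the rough one by 10 to 30 mm, the polished one by 2 to 6 mm, and it stays so while the finger stays against the blank after the push. Once let go, the plate returns to 0 and the rough blank rides back with it.
- tray: Shallow open wooden tray for stones that go back to the grinding wheel: 280 mm (x) by 180 mm (y) outside, 35 mm high, walls and floor 8 mm thick, fixed. Its origin is the centre of its underside. A small loose marble disc (48 mm across, 18 mm high) lies in it near the end farther from the robot (x about +90 mm of the tray's frame); the rest is empty.

How it is judged:
On the way:
1. both blanks have been slid along the plate, not just carried by it: at least 10 mm from where they started with the plate near rest (20 or 35 mm while it is shifted), both on the plate ((distance of blank_a_center from where it was at the start of the episode above 0.035 m or (distance of blank_a_center from where it was at the start of the episode above 0.02 m and value of joint plate between -0.015 and 0.015 m) or (distance of blank_a_center from where it was at the start of the episode above 0.01 m and value of joint plate between -0.007 and 0.007 m)) and (distance of blank_b_center from where it was at the start of the episode above 0.035 m or (distance of blank_b_center from where it was at the start of the episode above 0.02 m and value of joint plate between -0.015 and 0.015 m) or (distance of blank_b_center from where it was at the start of the episode above 0.01 m and value of joint plate between -0.007 and 0.007 m)) and height (world z) of blank_a_center between 0.038 and 0.058 m and x of blank_a_center in the frame of plate_top between -0.13 and 0.13 m and y of blank_a_center in the frame of plate_top between -0.14 and 0.14 m and height (world z) of blank_b_center between 0.038 and 0.058 m and x of blank_b_center in the frame of plate_top between -0.13 and 0.13 m and y of blank_b_center in the frame of plate_top between -0.14 and 0.14 m), for 0.2 s.
At the end, for the whole second after the job is handed in: The rough blank lies released, at rest and flat (within 10 degrees) on the floor of the wooden tray, anywhere inside it; the polished blank lies at rest and flat on the steel plate, anywhere on it (x of blank_a_center in the frame of tray between -0.125 and 0.125 m and y of blank_a_center in the frame of tray between -0.075 and 0.075 m and z of blank_a_center in the frame of tray below 0.035 m and angle between each of blank_a_center, blank_b_center's own z axis and vertical below 0.17 rad and linear speed of each of blank_a, blank_b below 0.02 m/s and height (world z) of blank_b_center between 0.038 and 0.058 m and x of blank_b_center in the frame of plate_top between -0.13 and 0.13 m and y of blank_b_center in the frame of plate_top between -0.14 and 0.14 m); the robot touches nothing.
It fails at once if the polished blank is lifted more than 25 mm off the plate or tipped by more than 30 degrees (height (world z) of blank_b_center above 0.0725 m or angle between blank_b_center's own z axis and vertical above 0.52 rad).
It fails at once if the rough blank is dropped (falls free at over 0.6 m/s, about 20 mm of fall) (linear speed of blank_a above 0.6 m/s and contact force between the fingers and blank_a below 0.1 N).
It also fails if it takes over 70 s, if anything falls off the work surface, if the arm or the gripper's body presses on something with over 40 N, if the wrist force passes 120 N, or if a joint passes its speed limit or range.

## Working session

There is one attempt and no reset: what is moved stays moved. The work goes in short steps, Python scripts to look and compute and a tool call to move; the robot and the scene stay as the last step left them, time stands still between calls to the robot, and variables do not carry over. Pictures are saved under pics/ and viewed, and the job is handed in when it is done.

Besides the shell and the picture viewer there is one more tool, called as name(argument=value, ...) on one line, values as JSON. send_rows: Moves the arm, as the interface text tells. Its arguments: {"type":"object","properties":{"deltas":{"type":"array","items":{"type":"array","items":{"type":"number"}}},"squeeze":{"type":"number"}},"required":["deltas"]}

```bash
ls; mkdir -p pics
python3 - <<'E'
from workcell import env
import cv2, numpy as np
print(env.state()); print(env.hold_point_z)
for n in ["side","top","wrist"]:
    d=env.get_image(n); cv2.imwrite(f"pics/{n}0.png",d["img"][:,:,::-1]); print(n,d["vfov"],d["cx"],d["cy"],d["R"],d["t"])
    np.savez(f"{n}0.npz",**d)
E
```

```text
pics
{'time_s': 0.0, 'q': array([-1.45597639e+00,  2.76584662e-01,  1.50613350e+00,  3.01251446e-05,
        1.36073377e+00, -1.21024181e-01]), 'dq': array([-8.03736235e-04,  1.21057853e-03, -2.38729588e-04,  1.79274312e-03,
        7.73601018e-05,  8.81562566e-04]), 'effort': array([ 9.79814536e-05, -4.16774976e+01, -2.45805645e+01,  7.70283668e-05,
        1.12614143e-02, -1.55786330e-05]), 'tool_pos': array([ 0.13428604, -0.55854333,  0.23044548]), 'ee_rot': array([ 9.93055189e-01,  1.17645768e-01,  1.76123144e-05, -9.29587867e-04]), 'force': array([-0.76555417,  0.08203913,  0.53329472]), 'torque': array([ 0.01744254,  0.02874315, -0.00415112]), 'gripper_width': 0.08539010467752273}
-0.0187
side 46.70834554529364 312.988376779064 237.66660736274162 [[-0.76424661 -0.64478696 -0.01330039]
 [-0.44899908  0.54676299 -0.7067178 ]
 [ 0.46295458 -0.53413482 -0.70737052]] [0.41611237 0.27734213 0.72957112]
top 54.205203992330595 323.8262679202038 240.34024690217043 [[ 7.63512357e-04 -9.99988826e-01 -4.66523501e-03]
 [-9.99460286e-01 -6.09879595e-04 -3.28445401e-02]
 [ 3.28413279e-02  4.68779434e-03 -9.99449584e-01]] [-0.00423877  0.54845982  0.76697865]
wrist 66.94708701295355 320.4429648325411 236.25866865665196 [[ 0.23371868 -0.97230231 -0.00194847]
 [-0.92138015 -0.22211733  0.31893968]
 [-0.31053858 -0.07274688 -0.94777301]] [-0.57411679 -0.04077857  0.38169253]
```

View pics/top0.png

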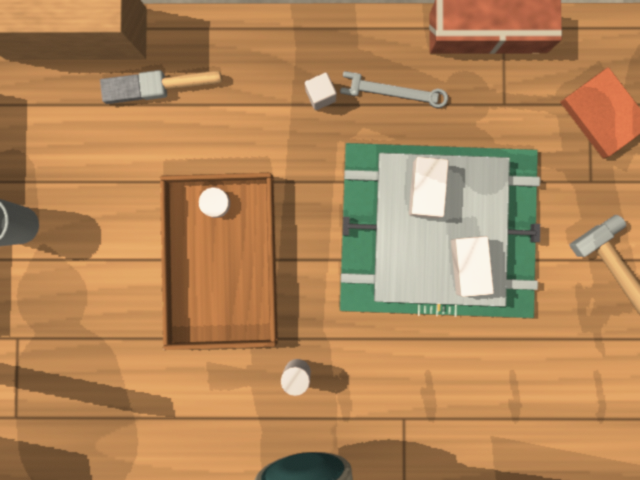

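View pics/side0.png

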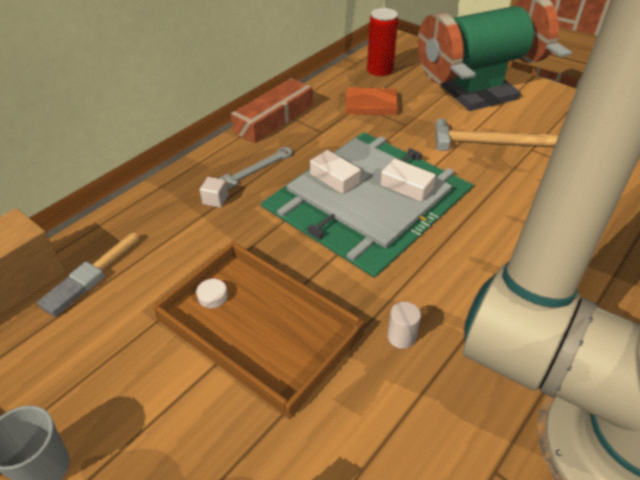

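The top view shows the plate at about (442,229) px, the far blank near (430,185), the near blank near (472,265), and the tray at about (218,260) with the disc at (213,202). I'll enlarge it to read corners.

Run:
```python
import cv2
im=cv2.imread("pics/top0.png")
cv2.imwrite("pics/top0c.png",cv2.resize(im[135:325,335:545],None,fx=3.8,fy=3.1578947,interpolation=cv2.INTER_CUBIC))
cv2.imwrite("pics/top0c.png",cv2.resize(im[135:325,335:545],None,fx=3,fy=3,interpolation=cv2.INTER_CUBIC))
cv2.imwrite("pics/top0t.png",cv2.resize(im[165:355,150:290],None,fx=3,fy=3,interpolation=cv2.INTER_CUBIC))
```

```text
(no output)
```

View pics/top0c.png

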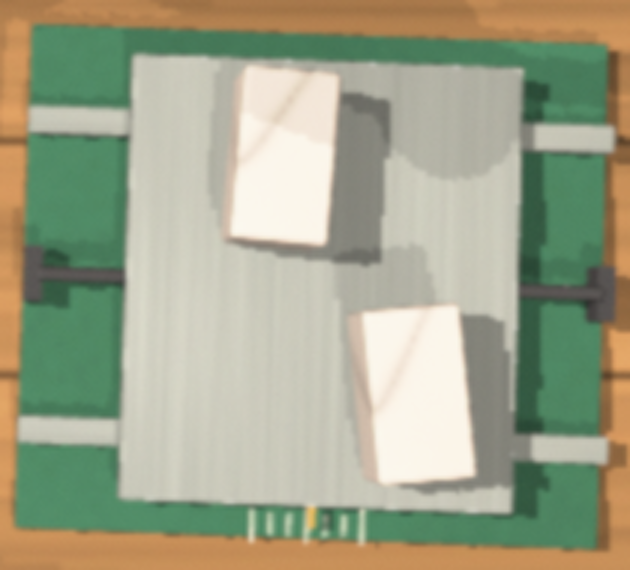

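View pics/top0t.png

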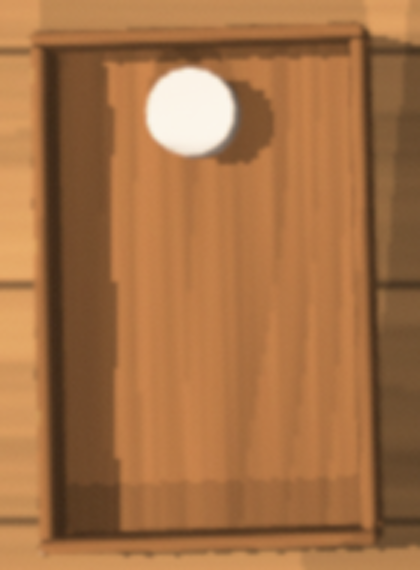

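```bash
cat > h.py <<'E'
import numpy as np
def unproj(d,uv,z):
    f=240/np.tan(np.radians(float(d["vfov"]))/2); R=np.array(d["R"]);t=np.array(d["t"])
    uv=np.atleast_2d(uv).astype(float)
    ray=np.c_[(uv[:,0]-float(d["cx"]))/f,(uv[:,1]-float(d["cy"]))/f,np.ones(len(uv))]@R
    C=-R.T@t
    return C+ray*((z-C[2])/ray[:,2])[:,None]
def rect(P):
    # order: TL,TR,BR,BL ; x axis from bottom to top
    c=P.mean(0); ax=(P[0]+P[1]-P[2]-P[3])/2; ay=(P[0]+P[3]-P[1]-P[2])/2
    return np.round(c,4),"len",round(np.linalg.norm(ax),4),"wid",round(np.linalg.norm(ay),4),"yaw",round(np.degrees(np.arctan2(ax[1],ax[0])),2), round(np.degrees(np.arctan2(-ay[0],ay[1])),2)
E
python3 - <<'E'
from h import *
d=np.load("top0.npz")
o=np.array([335,135])
for n,c,z in [("plate",[(132,55),(524,68),(512,513),(119,498)],.03),("far",[(245,67),(340,72),(327,245),(229,240)],.065),("near",[(362,313),(459,306),(476,476),(379,485)],.065)]:
    print(n,rect(unproj(d,np.array(c)/3+o,z)))
print("tray",rect(unproj(d,np.array([(36,35),(366,27),(378,540),(43,545)])/3+[150,165],.035)))
print("disc",unproj(d,np.array([[191,111]])/3+[150,165],.026))
E
```

```text
plate (array([ 0.566 , -0.1945,  0.03  ]), 'len', np.float64(0.2386), 'wid', np.float64(0.2104), 'yaw', np.float64(-2.04), np.float64(-2.02))
far (array([ 0.629 , -0.1676,  0.065 ]), 'len', np.float64(0.0895), 'wid', np.float64(0.0495), 'yaw', np.float64(-5.15), np.float64(-2.98))
near (array([ 0.5065, -0.235 ,  0.065 ]), 'len', np.float64(0.0874), 'wid', np.float64(0.0496), 'yaw', np.float64(5.12), np.float64(4.76))
tray (array([0.5159, 0.1643, 0.035 ]), 'len', np.float64(0.2724), 'wid', np.float64(0.1774), 'yaw', np.float64(1.53), np.float64(1.17))
disc [[0.61011568 0.17507225 0.026     ]]
```

```bash
cat >> h.py <<'E'
from scipy.spatial.transform import Rotation as Ro
def plan(s,target,yaw):
    R=Ro.from_quat(s["ee_rot"]); M=R.as_matrix()
    cur=np.degrees(np.arctan2(M[1,0],M[0,0]))
    want=Ro.from_euler("z",yaw,degrees=True)*Ro.from_quat([1,0,0,0])
    rv=(R.inv()*want).as_rotvec()
    d=want.as_matrix().T@(np.array(target)-s["tool_pos"])*1000
    return "yaw",round(cur,2),"turn",np.round(rv,4),"shift after turn mm",np.round(d,1),"dist",round(np.linalg.norm(d),1),"turn-less shift",np.round(M.T@(np.array(target)-s["tool_pos"])*1000,1)
def tip(d,P):
    f=240/np.tan(np.radians(float(d["vfov"]))/2)
    c=np.array(d["R"])@np.array(P)+np.array(d["t"]); return c[0]/c[2]*f+float(d["cx"]),c[1]/c[2]*f+float(d["cy"])
E
python3 - <<'E'
from workcell import env
from h import *
print(plan(env.state(),[0.629,-0.1676,0.14],-4.8))
E
```

```text
('yaw', np.float64(13.51), 'turn', array([-0.0014,  0.    ,  0.3195]), 'shift after turn mm', array([ 460.3, -431.1,   90.6]), 'dist', np.float64(637.1), 'turn-less shift', array([ 572.4, -264.6,   91.1]))
```

send_rows(deltas=[[70,0,0,0,0,0,0.16],[70,0,0,0,0,0,0.16],[70,44,-41,0,0,0,0],[70,44,-41,0,0,0,0],[70,44,-41,0,0,0,0],[70,44,-41,0,0,0,0],[70,44,-41,0,0,0,0],[70,44,-41,0,0,0,0],[70,44,-41,0,0,0,0],[70,44,-41,0,0,0,0]], squeeze=40)

```text
time_s: 1.4
tool_pos: [0.514, -0.2604, 0.2311]
ee_rot: [0.999, -0.042, -0.0, 0.0]
force: [0.8, -1.4, -0.2]
gripper_width: 0.07
```

send_rows(deltas=[[70,36,-34,30,0,0,0],[70,36,-34,30,0,0,0],[70,36,-35,30,0,0,0],[70,0,0,0,0,0,0],[70,0,0,0,0,0,0],[70,0,0,0,0,0,0]])

```text
time_s: 2.15
tool_pos: [0.6286, -0.1695, 0.1424]
ee_rot: [0.999, -0.043, 0.001, 0.0]
force: [-0.5, 0.3, 0.1]
gripper_width: 0.0705
```

Run:
```python
from workcell import env
from h import *
import cv2
s=env.state();print(s["tool_pos"],s["force"],s["gripper_width"],s["time_s"])
print(plan(s,[0.629,-0.1676,0.14],-4.8))
for n in ["wrist","top"]:
    d=env.get_image(n); cv2.imwrite(f"pics/{n}1.png",d["img"][:,:,::-1]); np.savez(n+"1.npz",**d)
```

```text
[ 0.62864333 -0.16945529  0.14236401] [-0.54109031  0.29727274  0.12255178] 0.0705299725521269 2.15
('yaw', np.float64(-4.89), 'turn', array([ 0.0009, -0.0013, -0.0016]), 'shift after turn mm', array([ 0.2, -1.9,  2.4]), 'dist', np.float64(3.0), 'turn-less shift', array([ 0.2, -1.9,  2.4]))
```

View pics/wrist1.png

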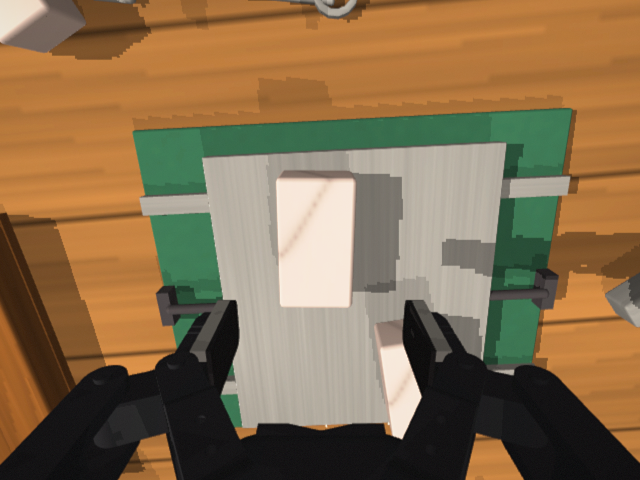

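View pics/top1.png

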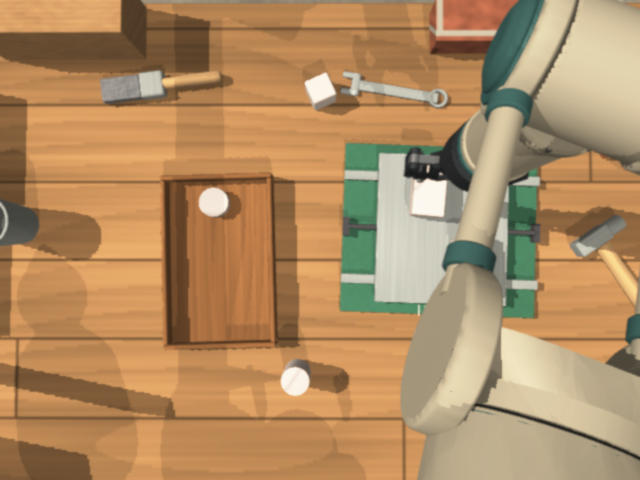

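Wrist view: the blank's top corners are at about (278,181), (354,179), (352,306), (281,306), with the fingers level on either side. I'll cross-check with this camera.

Run:
```python
from h import *
d=np.load("wrist1.npz")
print(rect(unproj(d,[(278,181),(354,179),(352,306),(281,306)],.065)))
print(rect(unproj(d,[(204,157),(506,143),(480,430),(243,430)],.03)))
from workcell import env
print(plan(env.state(),[0.629,-0.1676,0.035],-4.8))
```

```text
(array([ 0.6307, -0.1667,  0.065 ]), 'len', np.float64(0.0866), 'wid', np.float64(0.0475), 'yaw', np.float64(-4.87), np.float64(-4.17))
(array([ 0.5623, -0.1939,  0.03  ]), 'len', np.float64(0.2478), 'wid', np.float64(0.211), 'yaw', np.float64(-1.65), np.float64(-3.64))
('yaw', np.float64(-4.91), 'turn', array([ 0.0008, -0.0017, -0.002 ]), 'shift after turn mm', array([  0.2,  -1.9, 107.5]), 'dist', np.float64(107.5), 'turn-less shift', array([  0. ,  -2. , 107.5]))
```

send_rows(deltas=[[70,1,-2,25,0,0,0],[70,0,0,25,0,0,0],[70,0,0,25,0,0,0],[70,0,0,20,0,0,0],[70,0,0,9,0,0,0],[70,0,0,0,0,0,0],[70,0,0,0,0,0,0],[70,0,0,0,0,0,0]])

```text
time_s: 3.25
tool_pos: [0.6307, -0.1667, 0.0383]
ee_rot: [0.999, -0.042, 0.001, 0.0]
force: [-0.4, -0.0, 0.8]
gripper_width: 0.0702
```

Run:
```python
from workcell import env
from h import *
import cv2
s=env.state();print(s["tool_pos"],s["force"],s["gripper_width"],s["time_s"])
for n in ["wrist","side"]:
    d=env.get_image(n); cv2.imwrite(f"pics/{n}2.png",d["img"][:,:,::-1]); np.savez(n+"2.npz",**d)
im=cv2.imread("pics/side2.png")
cv2.imwrite("pics/side2c.png",cv2.resize(im[110:290,240:490],None,fx=3,fy=3,interpolation=cv2.INTER_CUBIC))
```

```text
[ 0.63072427 -0.16672366  0.03833779] [-0.40030337 -0.02663499  0.84212957] 0.07019788635721204 3.25
```

View pics/wrist2.png

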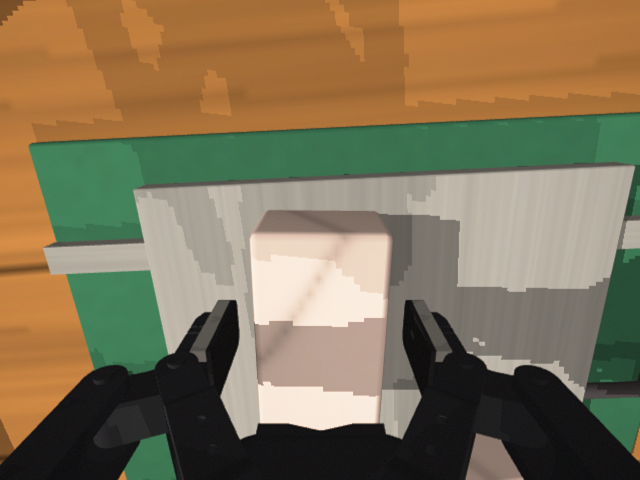

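View pics/side2c.png

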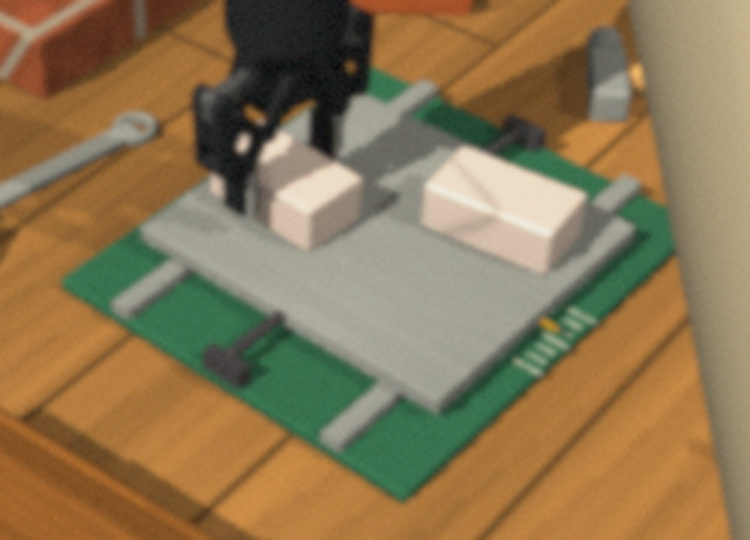

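The gripper straddles the blank evenly: pads at columns 222 and 420, blank sides at about 256 and 385. The pointer is visible in the side view. Next I push the far blank 50 mm toward −y.

send_rows(deltas=[[70,0,4,0,0,0,0],[70,0,4,0,0,0,0],[70,0,4,0,0,0,0],[70,0,4,0,0,0,0],[70,0,4,0,0,0,0],[70,0,4,0,0,0,0],[70,0,4,0,0,0,0],[70,0,4,0,0,0,0],[70,0,4,0,0,0,0],[70,0,4,0,0,0,0]])

```text
time_s: 4.6
tool_pos: [0.6267, -0.2066, 0.0373]
ee_rot: [0.999, -0.042, -0.0, 0.0]
force: [0.3, -0.1, -0.6]
gripper_width: 0.0703
```

send_rows(deltas=[[70,0,4,0,0,0,0],[70,0,4,0,0,0,0],[70,0,4,0,0,0,0],[70,0,4,0,0,0,0],[70,0,4,0,0,0,0]])

```text
time_s: 5.22
tool_pos: [0.6251, -0.2265, 0.0373]
ee_rot: [0.999, -0.042, 0.0, 0.0]
force: [-1.0, 0.1, -0.4]
gripper_width: 0.0697
```

send_rows(deltas=[[70,0,0,0,0,0,0],[70,0,0,0,0,0,0],[70,0,0,0,0,0,0],[70,0,0,0,0,0,0]])

```text
time_s: 5.72
tool_pos: [0.6251, -0.2261, 0.0373]
ee_rot: [0.999, -0.042, 0.0, 0.0]
force: [0.3, -1.1, 0.4]
gripper_width: 0.0702
```

Run:
```python
from workcell import env
from h import *
import cv2
s=env.state();print(s["tool_pos"],s["force"],s["gripper_width"],s["time_s"])
for n in ["wrist","side"]:
    d=env.get_image(n); cv2.imwrite(f"pics/{n}3.png",d["img"][:,:,::-1]); np.savez(n+"3.npz",**d)
im=cv2.imread("pics/side3.png")
cv2.imwrite("pics/side3c.png",cv2.resize(im[110:290,240:490],None,fx=3,fy=3,interpolation=cv2.INTER_CUBIC))
print(env.state()["force"])
```

```text
[ 0.62508909 -0.22606775  0.03732004] [ 0.32909788 -1.07167528  0.42874299] 0.07017723039743111 5.725
[-0.03164092  0.36772109 -0.2010473 ]
```

View pics/wrist3.png

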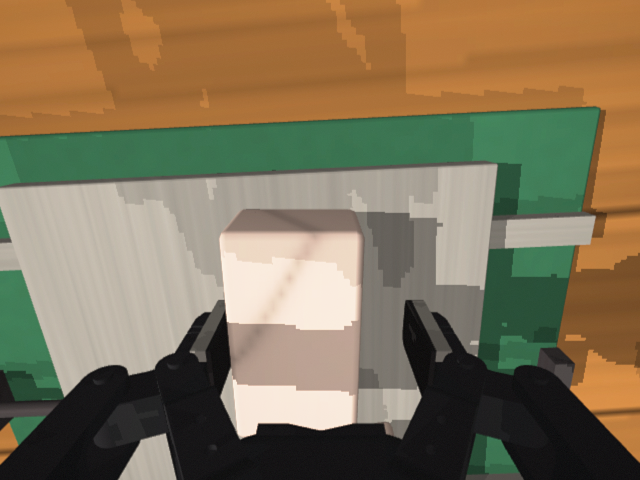

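View pics/side3c.png

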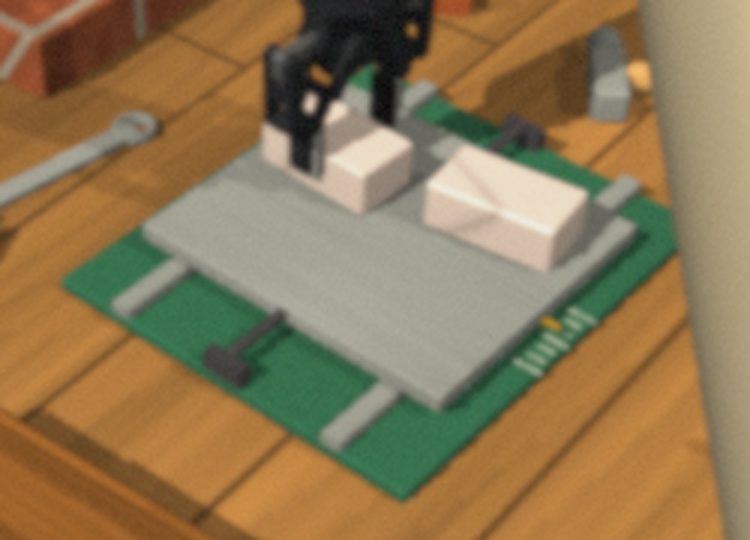

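The pointer moved only from crop (548,325) to (551,322), about 2–3 mm, and the force was near noise, so the far blank seems polished. I'll back off, lift and test the near one.

send_rows(deltas=[[70,0,-5,0,0,0,0],[70,0,-5,0,0,0,0],[70,0,0,-20,0,0,0],[70,0,0,-40,0,0,0],[70,0,0,-42,0,0,0],[70,0,0,0,0,0,0],[70,0,0,0,0,0,-0.085],[70,0,0,0,0,0,-0.085],[70,0,0,0,0,0,0],[70,0,0,0,0,0,0]])

```text
time_s: 7.08
tool_pos: [0.6256, -0.2159, 0.1386]
ee_rot: [0.999, 0.042, -0.001, -0.0]
force: [-0.7, -0.2, 0.3]
gripper_width: 0.0699
```

Run:
```python
from workcell import env
from h import *
s=env.state();print(s["tool_pos"],s["force"],s["time_s"])
print(plan(s,[0.5065,-0.235,0.14],5))
```

```text
[ 0.62558893 -0.21594691  0.138584  ] [-0.65777179 -0.20654804  0.28242131] 7.075
('yaw', np.float64(4.86), 'turn', array([-0.0005,  0.0011, -0.0025]), 'shift after turn mm', array([-120.3,    8.6,   -1.4]), 'dist', np.float64(120.6), 'turn-less shift', array([-120.3,    8.9,   -1.3]))
```

send_rows(deltas=[[70,-40,3,0,0,0,0],[70,-40,3,0,0,0,0],[70,-40,3,0,0,0,0],[70,0,0,0,0,0,0],[70,0,0,0,0,0,0]])

```text
time_s: 7.7
tool_pos: [0.5079, -0.2358, 0.1396]
ee_rot: [0.999, 0.042, 0.001, 0.0]
force: [-0.1, -0.5, 0.6]
gripper_width: 0.0695
```

Run:
```python
from workcell import env
from h import *
import cv2
s=env.state();print(s["tool_pos"],s["force"],s["gripper_width"],s["time_s"])
for n in ["wrist","side"]:
    d=env.get_image(n); cv2.imwrite(f"pics/{n}4.png",d["img"][:,:,::-1]); np.savez(n+"4.npz",**d)
im=cv2.imread("pics/side4.png")
cv2.imwrite("pics/side4c.png",cv2.resize(im[110:290,240:490],None,fx=3,fy=3,interpolation=cv2.INTER_CUBIC))
```

```text
[ 0.50786737 -0.23577988  0.13957136] [-0.05784045 -0.47879384  0.62055379] 0.06954676788595063 7.7
```

View pics/wrist4.png

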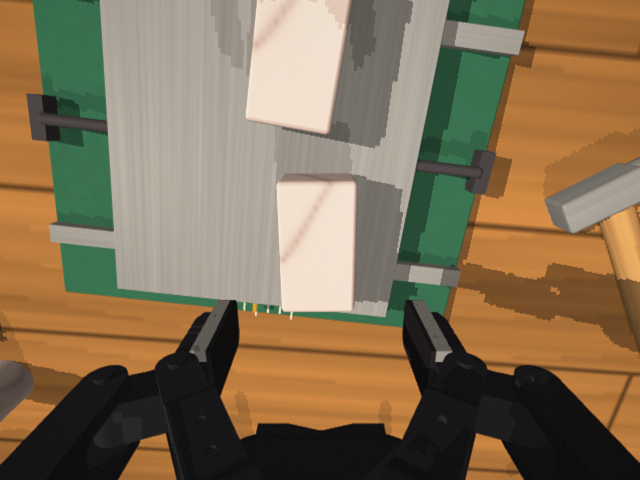

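View pics/side4c.png

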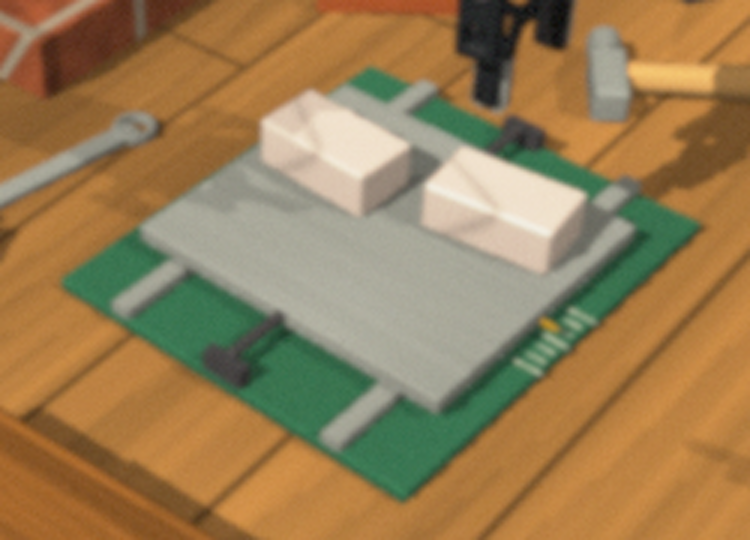

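The near blank is centred between the fingers (columns 278–356), the plate is back near 0, and the far blank lies flat. I'll descend and push toward +y.

send_rows(deltas=[[70,0,0,25,0,0,0],[70,0,0,25,0,0,0],[70,0,0,25,0,0,0],[70,0,0,20,0,0,0],[70,0,0,7,0,0,0],[70,0,0,0,0,0,0],[70,0,0,0,0,0,0]])

```text
time_s: 8.68
tool_pos: [0.508, -0.2359, 0.0381]
ee_rot: [0.999, 0.043, 0.001, 0.001]
force: [0.1, -0.4, -0.8]
gripper_width: 0.0698
```

send_rows(deltas=[[70,0,-4,0,0,0,0],[70,0,-4,0,0,0,0],[70,0,-4,0,0,0,0],[70,0,-4,0,0,0,0],[70,0,-4,0,0,0,0],[70,0,-4,0,0,0,0],[70,0,-4,0,0,0,0],[70,0,-4,0,0,0,0],[70,0,-4,0,0,0,0],[70,0,-4,0,0,0,0]])

```text
time_s: 9.93
tool_pos: [0.5036, -0.1954, 0.0373]
ee_rot: [0.999, 0.043, -0.0, 0.0]
force: [1.1, -2.0, 0.2]
gripper_width: 0.0699
```

send_rows(deltas=[[70,0,-4,0,0,0,0],[70,0,-4,0,0,0,0],[70,0,-4,0,0,0,0],[70,0,-4,0,0,0,0],[70,0,-4,0,0,0,0]])

```text
time_s: 10.55
tool_pos: [0.5019, -0.1755, 0.0373]
ee_rot: [0.999, 0.043, -0.0, 0.0]
force: [-0.0, -1.0, 1.4]
gripper_width: 0.0701
```

send_rows(deltas=[[70,0,0,0,0,0,0],[70,0,0,0,0,0,0],[70,0,0,0,0,0,0]])

```text
time_s: 10.92
tool_pos: [0.5019, -0.1758, 0.0372]
ee_rot: [0.999, 0.043, -0.0, 0.0]
force: [-0.4, -1.6, 0.7]
gripper_width: 0.0701
```

Run:
```python
from workcell import env
from h import *
import cv2
s=env.state();print(s["tool_pos"],s["force"],s["gripper_width"],s["time_s"])
for n in ["wrist","side"]:
    d=env.get_image(n); cv2.imwrite(f"pics/{n}5.png",d["img"][:,:,::-1]); np.savez(n+"5.npz",**d)
im=cv2.imread("pics/side5.png")
cv2.imwrite("pics/side5c.png",cv2.resize(im[110:290,240:490],None,fx=3,fy=3,interpolation=cv2.INTER_CUBIC))
print(env.state()["force"])
```

```text
[ 0.50186171 -0.17580955  0.03720915] [-0.42886262 -1.63825537  0.74918751] 0.07007961820133302 10.925
[ 0.52930874 -1.05770239 -0.31867846]
```

View pics/wrist5.png

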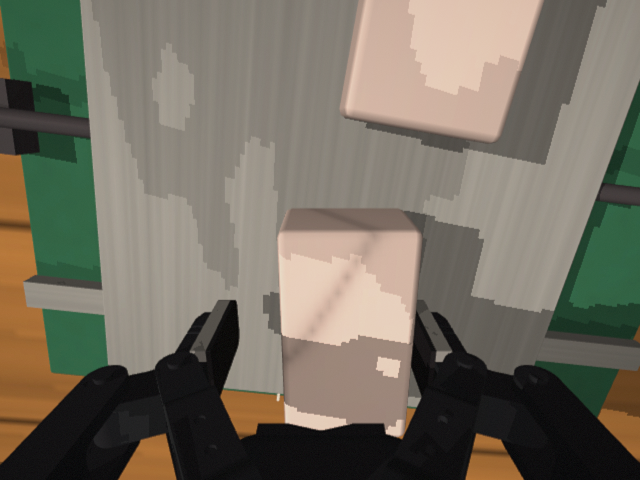

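View pics/side5c.png

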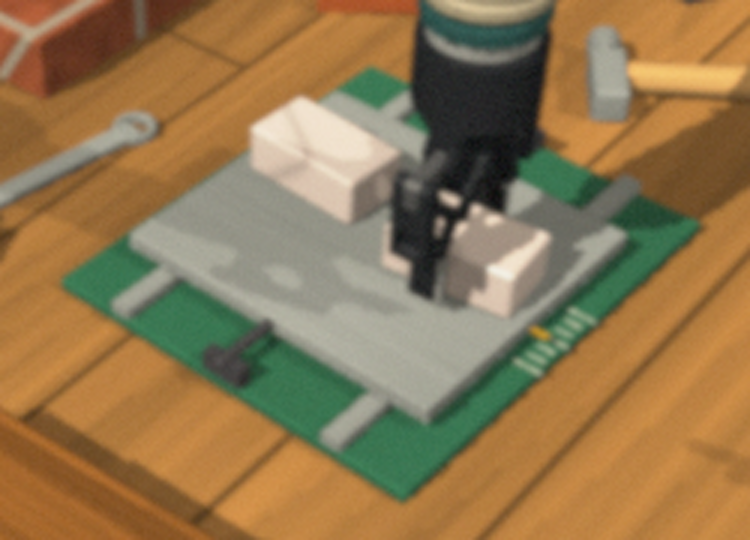

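Run:
```python
from h import *
d=np.load("side5.npz");o=np.array([240,110])
for n,l in [("far push ptr",[(548,325),(551,322)]),("near push ptr",[(550,323),(539,333)]),("near push corner",[(440,408),(428,419)])]:
    P=unproj(d,np.array(l)/3+o,.03); print(n,np.round((P[1]-P[0])*1000,1))
```

```text
far push ptr [ 0.  -3.4 -0. ]
near push ptr [ 0.4 11.6  0. ]
near push corner [ 0.3 11.5  0. ]
```

Plate shift: −3.4 mm for the far blank (about 0.34 N) and +11.5 mm for the near one (about 1.2–1.5 N), so the near blank is the rough one. I'll ease back, let the plate return and recentre.

send_rows(deltas=[[70,0,4,0,0,0,0],[70,0,4,0,0,0,0],[70,0,4,0,0,0,0],[70,0,3,0,0,0,0],[70,0,0,0,0,0,0],[70,0,0,0,0,0,0],[70,0,-6,0,0,0,0],[70,0,-6,0,0,0,0],[70,0,0,0,0,0,0],[70,0,0,0,0,0,0]])

```text
time_s: 12.28
tool_pos: [0.5022, -0.1785, 0.0373]
ee_rot: [0.999, 0.043, -0.0, -0.0]
force: [0.3, 0.1, 0.3]
gripper_width: 0.07
```

Run:
```python
from workcell import env
from h import *
import cv2
s=env.state();print(s["tool_pos"],s["force"],s["gripper_width"],s["time_s"])
for n in ["wrist","side"]:
    d=env.get_image(n); cv2.imwrite(f"pics/{n}6.png",d["img"][:,:,::-1]); np.savez(n+"6.npz",**d)
im=cv2.imread("pics/side6.png")
cv2.imwrite("pics/side6c.png",cv2.resize(im[110:290,240:490],None,fx=3,fy=3,interpolation=cv2.INTER_CUBIC))
```

```text
[ 0.50221693 -0.17845211  0.03732444] [0.27874973 0.11745188 0.34560195] 0.06999846233547008 12.275
```

View pics/wrist6.png

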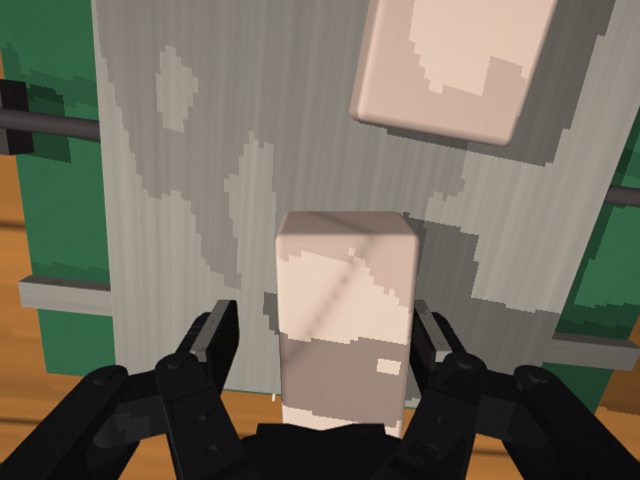

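View pics/side6c.png

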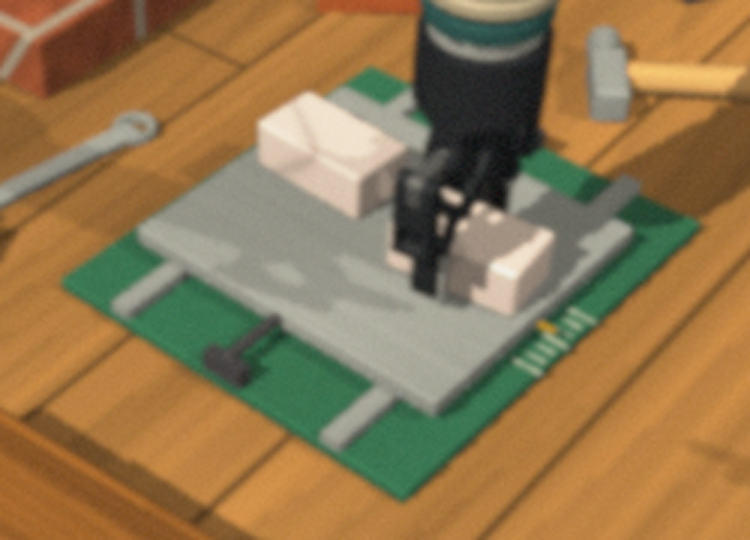

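The pointer is at (546,327), still about 3 mm off, and the right pad is touching the blank (column ~412): I came back too far. Backing off 12 mm.

send_rows(deltas=[[70,0,4,0,0,0,0],[70,0,4,0,0,0,0],[70,0,4,0,0,0,0],[70,0,0,0,0,0,0],[70,0,0,0,0,0,0],[70,0,0,0,0,0,0]])

```text
time_s: 13.12
tool_pos: [0.5032, -0.1906, 0.0373]
ee_rot: [0.999, 0.043, -0.0, -0.0]
force: [-0.8, -0.6, 0.3]
gripper_width: 0.0698
```

Run:
```python
from workcell import env
from h import *
import cv2
s=env.state();print(s["tool_pos"],s["force"],s["gripper_width"],s["time_s"])
for n in ["wrist","side"]:
    d=env.get_image(n); cv2.imwrite(f"pics/{n}7.png",d["img"][:,:,::-1]); np.savez(n+"7.npz",**d)
im=cv2.imread("pics/side7.png")
cv2.imwrite("pics/side7c.png",cv2.resize(im[110:290,240:490],None,fx=3,fy=3,interpolation=cv2.INTER_CUBIC))
```

```text
[ 0.50317467 -0.19055855  0.03726153] [-0.82353412 -0.61118043  0.31672584] 0.06977796280748463 13.125
```

View pics/wrist7.png

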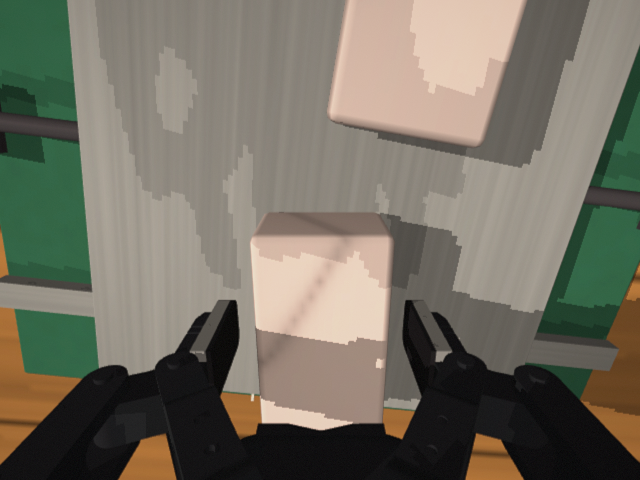

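View pics/side7c.png

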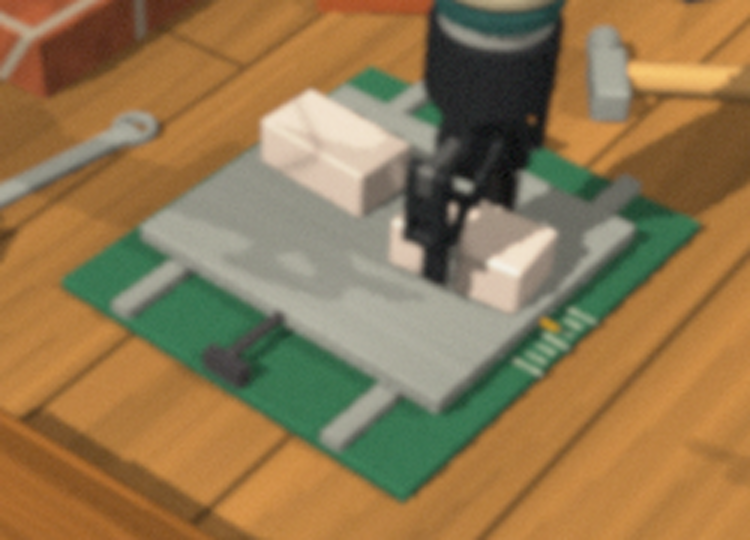

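The plate is back at zero (pointer (550,324)), the rough blank is centred between the pads and it has moved about 45 mm. Now I grip.

send_rows(deltas=[[60,0,0,0,0,0,0],[40,0,0,0,0,0,0],[40,0,0,0,0,0,0],[40,0,0,0,0,0,0],[40,0,0,0,0,0,0],[40,0,0,0,0,0,0]], squeeze=60)

```text
time_s: 13.98
tool_pos: [0.5035, -0.1908, 0.0376]
ee_rot: [0.999, 0.043, 0.0, 0.0]
force: [0.0, 0.2, 5.2]
gripper_width: 0.0488
```

send_rows(deltas=[[40,0,0,-5,0,0,0],[40,0,0,-15,0,0,0],[40,0,0,-30,0,0,0],[40,0,0,-40,0,0,0],[40,0,0,-30,0,0,0],[40,0,0,0,0,0,0],[40,0,0,0,0,0,0]])

```text
time_s: 14.85
tool_pos: [0.5022, -0.1901, 0.1561]
ee_rot: [0.999, 0.043, -0.001, -0.001]
force: [0.2, -0.3, -4.5]
gripper_width: 0.049
```

Run:
```python
from workcell import env
from h import *
import cv2
s=env.state();print(s["tool_pos"],s["force"],s["gripper_width"],s["time_s"])
for n in ["wrist","side"]:
    d=env.get_image(n); cv2.imwrite(f"pics/{n}8.png",d["img"][:,:,::-1]); np.savez(n+"8.npz",**d)
print(plan(s,[0.49,0.164,0.157],1.4))
```

```text
[ 0.5021727  -0.19008686  0.15614697] [ 0.1719605  -0.28899637 -4.52662964] 0.049023220935776754 14.85
('yaw', np.float64(4.92), 'turn', array([-0.0012,  0.0022,  0.0614]), 'shift after turn mm', array([  -3.5, -354.3,   -0.9]), 'dist', np.float64(354.3), 'turn-less shift', array([  18.2, -353.8,   -0.4]))
```

View pics/wrist8.png

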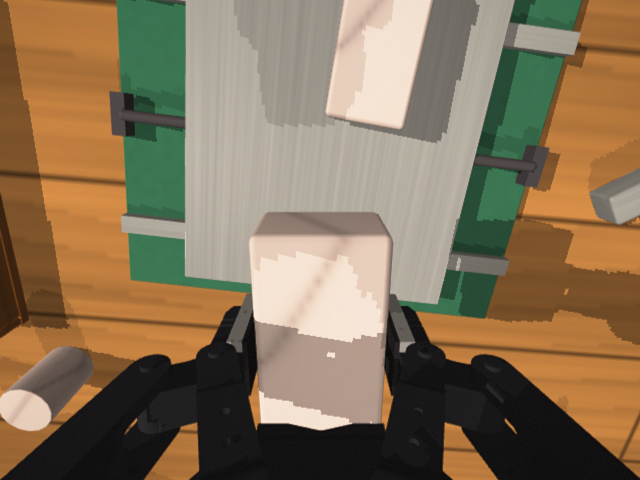

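View pics/side8.png

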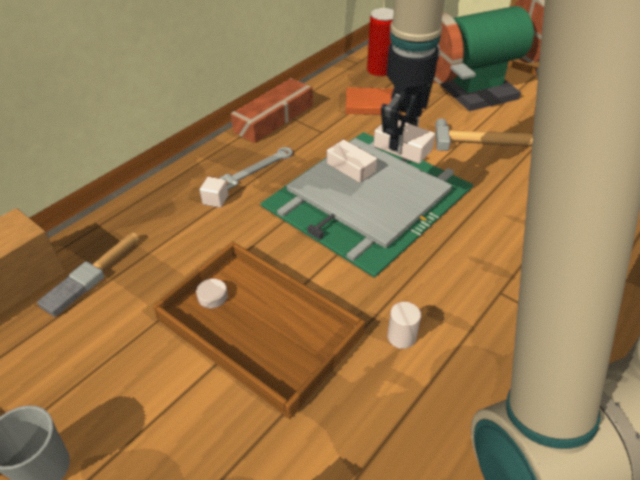

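The blank is held firmly (49 mm, 4.5 N). I'll carry it to the near half of the tray.

send_rows(deltas=[[40,0,0,0,0,0,0.06],[40,0,-35,0,0,0,0],[40,-1,-40,0,0,0,0],[40,-1,-40,0,0,0,0],[40,-2,-40,0,0,0,0],[40,-2,-40,0,0,0,0],[40,-2,-40,0,0,0,0],[40,-2,-40,0,0,0,0],[40,-1,-40,0,0,0,0],[40,0,-39,0,0,0,0]])

```text
time_s: 16.2
tool_pos: [0.482, 0.1641, 0.1558]
ee_rot: [1.0, 0.013, -0.001, 0.0]
force: [1.1, 0.4, -4.2]
gripper_width: 0.049
```

send_rows(deltas=[[40,0,0,40,0,0,0],[40,0,0,30,0,0,0],[40,0,0,10,0,0,0],[40,0,0,0,0,0,0],[40,0,0,0,0,0,0]])

```text
time_s: 16.82
tool_pos: [0.4842, 0.163, 0.0782]
ee_rot: [1.0, 0.013, 0.001, -0.0]
force: [0.4, -0.7, -4.4]
gripper_width: 0.0488
```

Run:
```python
from workcell import env
from h import *
import cv2
s=env.state();print(s["tool_pos"],s["force"],s["gripper_width"],s["time_s"])
for n in ["wrist","side"]:
    d=env.get_image(n); cv2.imwrite(f"pics/{n}9.png",d["img"][:,:,::-1]); np.savez(n+"9.npz",**d)
print(plan(s,[0.485,0.164,0.016],1.4))
```

```text
[0.48424045 0.16296344 0.07817929] [ 0.35289439 -0.66859739 -4.39103007] 0.048836042145055804 16.825
('yaw', np.float64(1.46), 'turn', array([-0.0003, -0.0021,  0.001 ]), 'shift after turn mm', array([ 0.8, -1. , 62.2]), 'dist', np.float64(62.2), 'turn-less shift', array([ 0.7, -1. , 62.2]))
```

View pics/wrist9.png

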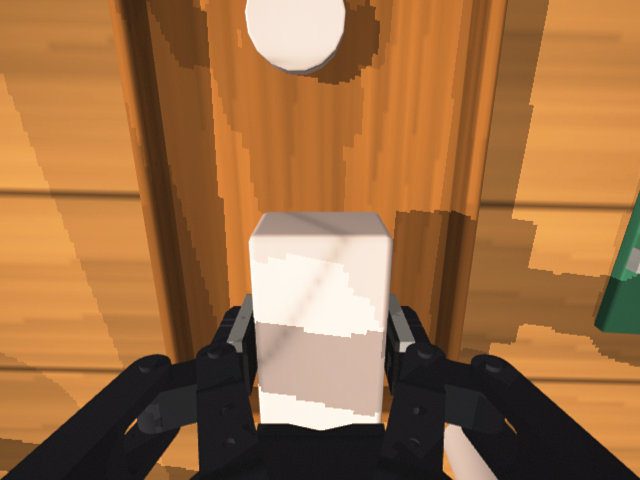

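View pics/side9.png

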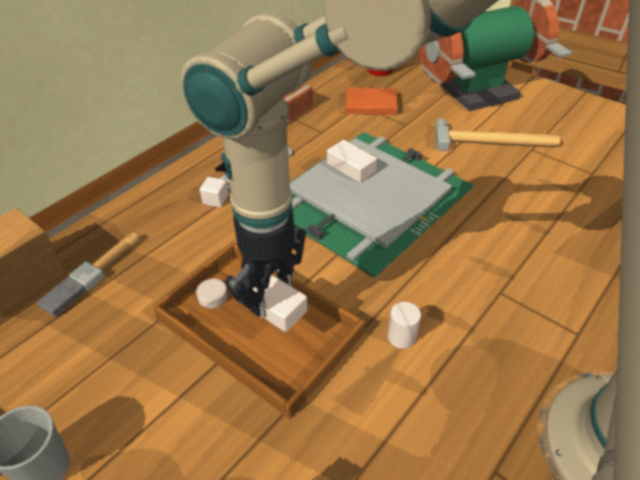

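The blank hangs level, centred between the tray walls and well clear of the disc. I'll lower it, slowly at the end.

send_rows(deltas=[[40,0,-1,20,0,0,0],[40,0,0,20,0,0,0],[40,0,0,10,0,0,0],[40,0,0,5,0,0,0],[40,0,0,3,0,0,0],[40,0,0,0,0,0,0],[40,0,0,0,0,0,0]])

```text
time_s: 17.8
tool_pos: [0.4835, 0.164, 0.0197]
ee_rot: [1.0, 0.013, 0.0, -0.0]
force: [-0.0, 0.7, -4.3]
gripper_width: 0.0489
```

send_rows(deltas=[[40,0,0,1.5,0,0,0],[40,0,0,1.5,0,0,0],[40,0,0,0,0,0,0]])

```text
time_s: 18.18
tool_pos: [0.4829, 0.1639, 0.0161]
ee_rot: [1.0, 0.013, -0.0, 0.0]
force: [-0.1, -0.1, -3.8]
gripper_width: 0.0489
```

send_rows(deltas=[[40,0,0,0.7,0,0,0],[40,0,0,0,0,0,0],[40,0,0,0,0,0,0]])

```text
time_s: 18.55
tool_pos: [0.4832, 0.1639, 0.0156]
ee_rot: [1.0, 0.013, 0.0, 0.0]
force: [-0.0, -0.2, -2.3]
gripper_width: 0.0487
```

Contact is beginning: the supported weight dropped to 2.3 N.

send_rows(deltas=[[40,0,0,0.7,0,0,0],[40,0,0,0,0,0,0],[40,0,0,0,0,0,0]])

```text
time_s: 18.92
tool_pos: [0.4832, 0.1639, 0.0156]
ee_rot: [1.0, 0.013, 0.0, 0.0]
force: [-1.6, -0.7, 5.2]
gripper_width: 0.0488
```

It is on the floor now (force +5 N). Releasing and rising.

send_rows(deltas=[[52,0,0,0,0,0,0],[58,0,0,0,0,0,0],[66,0,0,0,0,0,0],[70,0,0,0,0,0,0],[70,0,0,0,0,0,0],[70,0,0,-10,0,0,0],[70,0,0,-25,0,0,0],[70,0,0,-40,0,0,0],[70,0,0,-50,0,0,0],[70,0,0,-20,0,0,0]])

```text
time_s: 20.18
tool_pos: [0.4847, 0.1643, 0.1637]
ee_rot: [1.0, 0.013, 0.003, -0.0]
force: [0.5, -0.7, -0.7]
gripper_width: 0.07
```

send_rows(deltas=[[70,-40,0,0,0,0,0],[70,-40,0,0,0,0,0],[70,0,0,0,0,0,0],[70,0,0,0,0,0,0]])

```text
time_s: 20.68
tool_pos: [0.4042, 0.162, 0.1607]
ee_rot: [1.0, 0.013, 0.001, -0.0]
force: [0.8, 0.4, -0.8]
gripper_width: 0.07
```

Run:
```python
from workcell import env
from h import *
import cv2
s=env.state();print(s["tool_pos"],s["force"],s["gripper_width"],s["time_s"])
for n in ["top","side"]:
    d=env.get_image(n); cv2.imwrite(f"pics/{n}10.png",d["img"][:,:,::-1]); np.savez(n+"10.npz",**d)
```

```text
[0.40419583 0.16204466 0.16070783] [ 0.80220015  0.38135016 -0.78907611] 0.07003372996296284 20.675
```

View pics/top10.png

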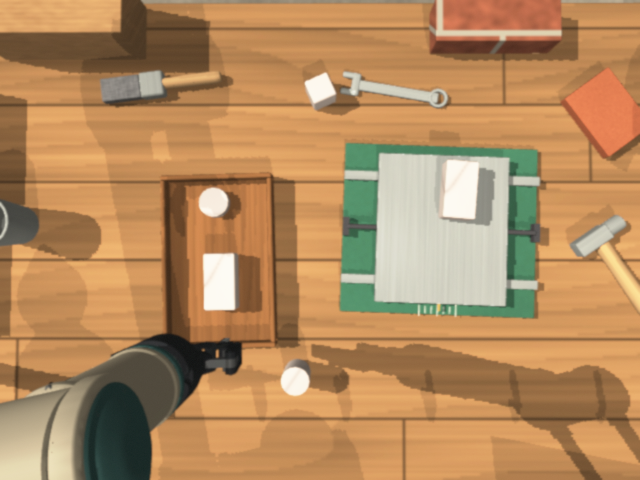

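View pics/side10.png

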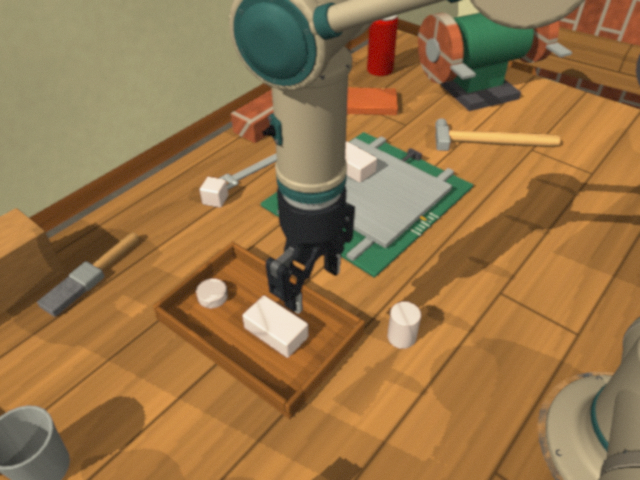

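The rough blank lies flat in the tray at top-view (220,282). The polished one is flat on the plate at (460,190), and the pointer is at zero. The gripper is clear.

```bash
python3 -c "
from workcell import env
print(env.job_done())"
```

```text
the job is handed in; nothing more can be done
None
```

The rough blank is lying flat in the wooden tray and the polished one is still on the plate. I handed the job in at about 21 s on the robot's clock; no verdict is reported.

- **Far blank (polished):** pushed about 5 cm toward −y. It took the plate along about 3.4 mm, roughly 0.34 N by the 100 N/m spring. It was never gripped or lifted.
- **Near blank (rough):** pushed about 5 cm toward +y. It took the plate along about 11.5 mm, roughly 1.15 N. After the plate returned to zero, the blank had moved about 4.5 cm net.
- **Placing:** I gripped the near blank, lowered it until it touched the tray floor, opened the fingers and moved the arm clear.

**Last checks:** the final pictures show the rough blank flat in the tray, clear of the disc and walls. The polished blank lies flat on the plate, the pointer reads zero and the gripper touches nothing.

**Things that were not clean:**
- **Force readings:** wrist-force noise was about 1 N. For the rough blank they read about −1 to −2 N, which agrees with the plate shift. For the polished blank they stayed within the noise, so that result rests on the plate shift.
- **Second touch:** when recentring on the rough blank I came back too far and the finger touched it again, with the plate about 3 mm off. I backed off so the plate returned to zero before gripping.

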